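# Shut the clip-top jar that was left open

## Task

One of the three clip-top glass jars in front of you was left open. With the fingertips only, press its lid gently down until it is fully shut, then press its raised wire clip down until it lies against the front of the glass, and draw back clear. Do not grip, lift or shove the jar, do not touch the two closed jars, and leave everything else where it stands.

Things in the scene. Friction and masses are not known exactly. Their poses are not given: they have to be found in the camera images.
- jar: The open clip-top jar: clear glass, orange-red ring, yellow tag on the lid; 136 mm tall when shut, body 88 mm across, 0.4 kg, loose. Origin: centre of its underside; z up; -x is the front with the clip, facing the robot within 35 deg of the world's -x; +x the rear, where the lid is hinged. The shut lid is a disc 78 mm across centred over the jar, flat top 136 mm up.
- jar_lid (a joint): Angle of that jar's lid, rad: 0 shut, positive open (starts 0.5 to 0.85). It turns about a line along the jar's y axis, 43 mm behind the jar's axis and 111 mm above its underside; the front rim rises and moves back as it opens. It stays where it is left; 2 N at the front rim moves it. Shut, it gives 5 mm on its rubber ring, 3.5 N per mm.
- lid_rim (a point): Point on the top of the lid at its front rim (in the jar's frame at x = -38 mm, z = 136 mm when shut); it moves with the lid.
- jar_lever (a joint): Angle of that jar's wire clip, rad: 0 lying down against the front of the glass, positive lifted up and outwards (starts 0.45 to 0.8). It turns about a line along the jar's y axis, 3 mm behind the jar's axis and 104 mm above its underside. It stays where it is left; about 1 N down on its end moves it; it stops of itself at 0.
- clip_end (a point): Middle of the outer face of the clip's end, a wire loop 24 mm wide, 18 mm high, 4 mm thick (in the jar's frame at x = -52 mm, z = 81 mm when down, 8 mm in front of the glass; up to 5 mm farther out and 46 mm higher when lifted); it moves with the clip.
- jar_b: A closed clip-top jar, clear glass, 141 mm tall, body 88 mm in diameter. Origin: centre of its underside. Not to be touched.
- jar_c: A closed clip-top jar, clear glass, 145 mm tall, body 90 mm in diameter. Origin: centre of its underside. Not to be touched.
- canister: White ceramic canister, 79 mm in diameter, 110 mm tall. Origin: centre of its underside. To be left where it stands.
- bowl: Grey bowl, 132 mm in diameter, 63 mm tall. Origin: centre of its underside. To be left where it stands.
- brick: Brown wrapped soap block, 79 x 95 x 52 mm. Origin: centre of its underside. To be left where it stands.
- tape: Roll of yellow tape lying flat, 102 mm in diameter, 18 mm tall. Origin: centre of its underside. To be left where it stands.

How it is judged:
On the way, in this order (a step that is already met when the one before it is completed fails the run):
1. the lid is pressed shut while the clip is still up (value of joint jar_lid below 0.05 rad and value of joint jar_lever above 0.25 rad), for 0.1 s.
2. the clip is pressed down against the glass, the lid shut (value of joint jar_lever below 0.12 rad and value of joint jar_lid below 0.06 rad), for 0.1 s.
At the end, for the whole second after the job is handed in: The open jar's lid is shut (within 0.06 rad) and its clip lies down (within 0.12 rad); the jar stands upright, at rest, within 30 mm of where it stood; the other jars, the canister, the bowl, the soap block and the tape roll are within 15 mm of where they stood (all of step 2 and distance of jar from where it was at the start of the episode below 0.03 m and angle between jar's own z axis and vertical below 0.05 rad and linear speed of jar below 0.02 m/s and distance of each of jar_b, jar_c, canister, bowl, brick, tape from where it was at the start of the episode below 0.015 m); the robot touches nothing.
It fails at once if the jar is lifted, tipped by more than 0.2 rad or shoved more than 40 mm (height (world z) of jar above 0.012 m or angle between jar's own z axis and vertical above 0.2 rad or distance of jar from where it was at the start of the episode above 0.04 m).
It fails at once if the lid is slammed (over 5 rad/s) (velocity of joint jar_lid below -5 rad/s).
It fails at once if the jar is pressed with over 90 N (contact force between the fingers and jar above 90 N).
It fails at once if a closed jar is touched (contact force between any of the fingers, the arm and jar_b above 0.5 N or contact force between any of the fingers, the arm and jar_c above 0.5 N).
It fails at once if a bystander is moved by more than 15 mm (distance of any of jar_b, jar_c, canister, bowl, brick, tape from where it was at the start of the episode above 0.015 m).
It also fails if it takes over 48 s, if anything falls off the work surface, if the arm or the gripper's body presses on something with over 40 N, if the wrist force passes 120 N, or if a joint passes its speed limit or range.

## Robot

A 6-joint arm with a two-finger parallel gripper is mounted at the origin on the work surface; the furniture and walls round the work are solid. World frame = base frame: x ahead of the robot, y to its left, z up, the work surface at z = 0. Lengths are in m, angles in rad, forces in N, time in s.
With the tool pointing down it reaches from about 0.4 to 0.825 m from the base axis. Payload 7 kg.
Tool frame: the origin (TCP) lies midway between the tips of the shut fingers; the grasp point (between the pads) lies hold_point_z behind it (hold_point_z is the distance from the TCP to the grasp point, in m); z points along the fingers, y is the line along which they close (so a half turn about z gives the same grasp; the last joint's range is limited). The gripper opens to 88 mm and grips with 3 to 60 N. Pads are 19 mm wide; open, the fingers measure 130 mm over their backs; the gripper's body (78 mm by 193 mm) begins 47 mm behind the grasp point.
Start: joints at [1.483, 0.359, 0.012, 0, -1.224, -0.288], TCP at [0.248, 0.628, 0.227] pointing down, gripper open.
Joint ranges: [-3.07, 3.07], [-1.43, 2.12], [-1.02, 1.25], [-3.03, 1.67], [-3.05, -0], [-3.03, 3.03]. Speed limits (rad/s): [2.39, 2.39, 3.01, 3.14, 3.14, 3.14].

## Interface

Orientations are given as [roll, pitch, yaw] about the fixed x, y, z axes, in that order (R = Rz(yaw) Ry(pitch) Rx(roll)).
In Python, from station import * gives the robot as it stands.
- The arm moves only by the tool apply_moves, never from a script. Its argument "steps" is a list of rows, each an object with "translation": the shift along the world's x, y, z scaled (see below), a list of three; "rotation": the turn, a rotation vector about the world's x, y, z scaled (see below), a list of three. A call has exactly 10 rows; each row is the pose to reach, as a shift and turn from the pose commanded when the call began; what a row does not reach only later rows make up. The controller multiplies each number of a shift by 250 mm and each number of a turn by 30 degrees. A row lasts 1/12 s, in which the tool goes at most 41.7 mm and 7.16 degrees, less where a joint would pass 70% of its speed; a pose out of reach is approached as far as the arm can. A call with a number of a shift or a turn outside -1 to 1 is refused whole. A call with a gripper value outside its range is refused whole. "jaw" is the closure, from -1 (fully open) to 1 (shut), so that 0 is half open, set as the call begins (left out, the last holds). The fingers move at their own pace and stop on an object; "newtons" is the grip in N (left out, the last holds). Time passes only in rows, so rows that repeat a pose let the fingers close, or fill a call up. It gives the time, the measured TCP pose, the force, the opening and the grip force at its end, in the units of the state.
- get_state(): the state, without advancing time (a new reading comes with each control period).
- grab_frame(name): name is "side" or "top"; returns the picture (400x640x3 uint8, blue, green, red); there is no depth.
- camera_model(name): a dict with "fx", "fy", "cx", "cy" (pixels), "k1" (the pictures are not rectified: a ray, as slopes to the right and down, at radius r is drawn at 1 + k1 r^2 times it, then the intrinsics apply), "xyz" and "rotation" of the camera in the world. Camera axes: x right, y down, z forward; pixel columns grow to the right and rows downward; lengths in m; the calibration is good to about 2 mm. A picture is of the moment at which its call begins. camera_model takes no time and is no camera call.
- job_done(): hands the job in; it is judged then, once.
The state is a dict: "t": time; "q": joint angles; "qd": joint speeds; "joint_efforts": joint torques, N m; "eef_pos": TCP position; "ee_rot": TCP orientation; "force": force on the tool from outside, world axes, zero at the start; "moment": the same for the moment, N m; "width": finger opening in m; "gripper_force": force on a finger pad.
Only numpy, scipy, OpenCV 4.12 (cv2) and the standard library are available. Lean on these libraries where they do the work, as an engineer would, in place of code of your own. Each camera call takes 0.05 s, during which the arm holds its last target. There are 200 camera calls.

## Working session

There is one attempt and no reset: what is moved stays moved. The work goes in short steps, Python scripts to look and compute and a tool call to move; the robot and the scene stay as the last step left them, time stands still between calls to the robot, and variables do not carry over. Pictures are saved under pics/ and viewed, at most 10 in all, crops included, and the job is handed in when it is done.

Besides the shell and the picture viewer there is one more tool, called after ">>>" in YAML: its name, and indented under it one key for each argument. apply_moves: Moves the arm, as the interface text tells. Shifts and turns lie within -1 to 1; 1 stands for 250 mm of shift or 30 degrees of turn. Its arguments: {"type":"object","properties":{"steps":{"type":"array"},"jaw":{"type":"number"},"newtons":{"type":"number"}},"required":["steps"]}

```bash
mkdir -p pics
python3 - <<'E'
from station import *
import cv2
for n in("side","top"):
    cv2.imwrite(f"pics/{n}0.png",grab_frame(n)); print(n,camera_model(n))
print(get_state())
E
```

```text
side {'fx': 474.1462856570329, 'fy': 474.1462856570329, 'cx': 319.11759113399285, 'cy': 199.8797303276788, 'k1': -0.12617526191979045, 'xyz': array([-0.00970021, -0.94625652,  0.6185738 ]), 'rotation': array([-2.04910976, -0.01620819, -0.49012719])}
top {'fx': 458.9891369455219, 'fy': 458.9891369455219, 'cx': 320.65784085404687, 'cy': 204.85977070628763, 'k1': 0.0025920311309377405, 'xyz': array([ 0.26437427, -0.07910694,  1.10313055]), 'rotation': array([-2.94397193e+00, -2.52642038e-03, -1.57981710e+00])}
{'t': 0.1, 'q': array([ 1.48310839e+00,  3.59322271e-01,  1.11360067e-02, -3.05400963e-04,
       -1.22408957e+00, -2.88159405e-01]), 'qd': array([-7.27396022e-06, -3.43200458e-03,  6.80300239e-04,  1.89440693e-03,
        1.03766436e-03,  3.68489117e-04]), 'joint_efforts': array([-4.31723483e-04, -5.84161699e+01,  2.93751490e+01,  7.01565027e+00,
        1.01857900e-02, -4.37059907e-05]), 'eef_pos': array([0.24759426, 0.62747567, 0.22570611]), 'ee_rot': array([ 3.14009255e+00, -1.45224658e-04, -3.75951219e-01]), 'force': array([ 0.70284495,  0.02056528, -0.6780257 ]), 'moment': array([ 0.04864547,  0.03801676, -0.00096378]), 'gripper_force': 0.0, 'width': 0.08739562541534163}
```

View pics/side0.png

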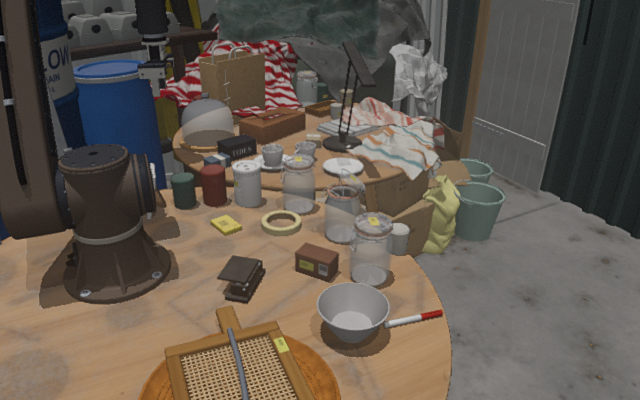

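View pics/top0.png

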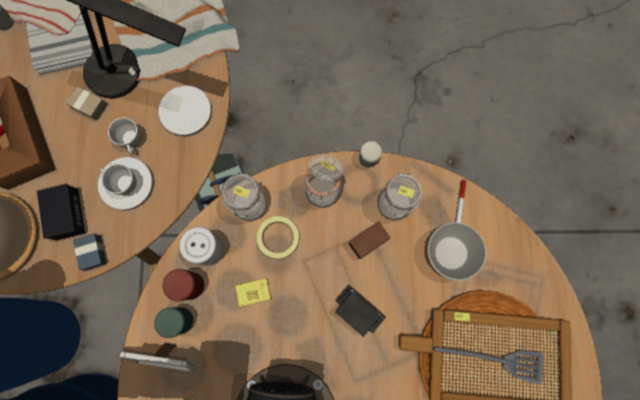

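The open jar is the middle one, top view about (325,180) and side view about (343,212). It has an orange ring and a tilted tag. Next I'll look at enlarged crops.

```bash
cat > h.py <<'E'
import numpy as np, cv2
from scipy.spatial.transform import Rotation as Rn
from station import camera_model
def K(c): return np.array([[c['fx'],0,c['cx']],[0,c['fy'],c['cy']],[0,0,1.]]), np.array([c['k1'],0,0,0,0])
def ray(n,uv):
    c=camera_model(n); k,d=K(c)
    s=cv2.undistortPoints(np.array([[uv]],float),k,d)[0,0]
    return c['xyz'], Rn.from_rotvec(c['rotation']).apply([s[0],s[1],1])
def plane(n,uv,z):
    o,d=ray(n,uv); return o+d*(z-o[2])/d[2]
def proj(n,p):
    c=camera_model(n); k,d=K(c); R=Rn.from_rotvec(c['rotation']).inv()
    return cv2.projectPoints(R.apply(np.atleast_2d(p)-c['xyz'])[:,None],np.zeros(3),np.zeros(3),k,d)[0][:,0]
def two(a,b):
    o1,d1=ray('side',a); o2,d2=ray('top',b)
    t=np.linalg.lstsq(np.c_[d1,-d2],o2-o1,rcond=None)[0]
    p,q=o1+t[0]*d1,o2+t[1]*d2; return (p+q)/2,np.linalg.norm(p-q)
E
python3 - <<'E'
import cv2,numpy as np
from h import *
from station import camera_model
for n in("side","top"):
    c=camera_model(n);print(Rn.from_rotvec(c['rotation']).as_matrix().round(3))
s=cv2.imread("pics/side0.png")[165:295,270:430]; t=cv2.imread("pics/top0.png")[145:225,285:385]
s=cv2.resize(s,None,fx=4.6,fy=4.6,interpolation=cv2.INTER_CUBIC); t=cv2.resize(t,None,fx=7,fy=7,interpolation=cv2.INTER_CUBIC)
cv2.imwrite("pics/s1.png",s);cv2.imwrite("pics/t1.png",t)
for (a,b) in [((343,215),(325,182)),((370,255),(399,196)),((299,185),(243,196))]:
    print(plane('side',a,.07),plane('top',b,.07))
E
```

```text
[[ 0.918  0.211  0.335]
 [-0.189 -0.511  0.839]
 [ 0.348 -0.833 -0.429]]
[[ 0.557 -0.092  0.825]
 [ 0.095 -0.98  -0.174]
 [ 0.825  0.175 -0.537]]
[0.47636052 0.07164084 0.07      ] [ 1.86685812 -0.31742655  0.07      ]
[ 0.5050919  -0.09452867  0.07      ] [ 2.64571261 -0.43748778  0.07      ]
[0.37060094 0.18681809 0.07      ] [ 1.3769392  -0.33885873  0.07      ]
```

View pics/s1.png

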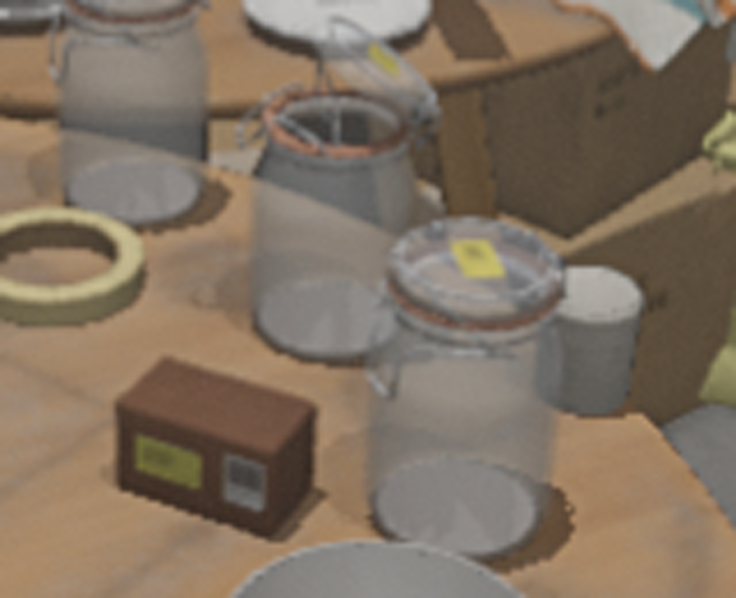

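View pics/t1.png

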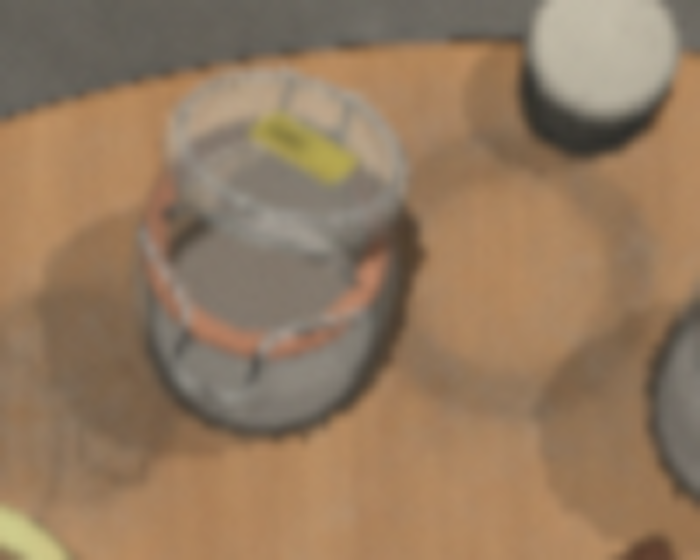

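The side crop shows the ring centred near (343,191.5), the clip loop near (325,191.5) and the base near (340,234). In the top crop the loop is near (316.4,197.4), with its sides at (311,194) and (322,197.5). The rotation must be rpy, so I'm fixing the helper.

```bash
sed -i "s/Rn.from_rotvec(c\['rotation'\])/Rn.from_euler('xyz',c['rotation'])/" h.py
python3 - <<'E'
from h import *
np.set_printoptions(precision=4,suppress=True)
print('base side',plane('side',(340,234),.003))
C=two((343.5,191.5),(322.8,181)) ;print('ringc approx',C)
print('clip',two((324.8,191.5),(316.4,197.4)))
img=cv2.imread('pics/top0.png'); 
def blob(n,roi,lo,hi):
    im=cv2.imread(f'pics/{n}0.png'); h=cv2.cvtColor(im,cv2.COLOR_BGR2HSV); m=cv2.inRange(h,lo,hi); M=np.zeros_like(m); x0,y0,x1,y1=roi; M[y0:y1,x0:x1]=m[y0:y1,x0:x1]; return M
Y=((22,110,90),(34,255,255))
for nm,rs,rt in [('open',(345,170,365,185),(318,158,340,174)),('c/b',(365,212,382,228),(395,185,418,200)),('b/c',(290,150,312,166),(230,185,255,200))]:
    p=[]
    for n,r in(('side',rs),('top',rt)):
        v,u=np.nonzero(blob(n,r,*Y)); p.append((u.mean(),v.mean())); 
        if n=='top': ang=cv2.minAreaRect(np.c_[u,v].astype(np.float32))
    print(nm,p,two(*p),ang)
# ring pixels
o=blob('top',(300,165,345,200),(2,90,90),(12,255,255)); v,u=np.nonzero(o); print('ring top',len(u),u.min(),u.max(),v.min(),v.max())
P=np.array([plane('top',(a,b),.108) for a,b in zip(u,v)])[:,:2]
s=blob('side',(322,180,362,202),(2,90,90),(12,255,255)); v,u=np.nonzero(s); print('ring side',len(u),u.min(),u.max(),v.min(),v.max())
Q=np.array([plane('side',(a,b),.108) for a,b in zip(u,v)])[:,:2]
for X in(P,Q):
    A=np.c_[2*X,np.ones(len(X))]; r=np.linalg.lstsq(A,(X**2).sum(1),rcond=None)[0]; print('circle',r[:2],np.sqrt(r[2]+r[0]**2+r[1]**2))
E
```

```text
base side [ 0.518  -0.0886  0.003 ]
ringc approx (array([ 0.5179, -0.09  ,  0.1206]), np.float64(0.006782816385935546))
clip (array([ 0.4784, -0.0746,  0.123 ]), np.float64(0.002237848839131123))
open [(np.float64(353.14285714285717), np.float64(177.71428571428572)), (np.float64(328.1864406779661), np.float64(165.77966101694915))] (array([ 0.5395, -0.1003,  0.157 ]), np.float64(0.0011894416074641882)) ((328.1764221191406, 165.70587158203125), (13.3768892288208, 4.458962917327881), 30.963754653930664)
c/b [(np.float64(373.1666666666667), np.float64(220.83333333333334)), (np.float64(406.03), np.float64(191.21))] (array([ 0.4855, -0.2672,  0.1411]), np.float64(0.0002031336561869536)) ((406.1027526855469, 191.2260284423828), (14.396060943603516, 6.9054274559021), 20.556047439575195)
b/c [(np.float64(298.0), np.float64(159.0)), (np.float64(241.0), np.float64(191.23469387755102))] (array([0.4878, 0.0872, 0.1437]), np.float64(0.0002514103720625452)) ((240.93101501464844, 191.1724090576172), (13.741456031799316, 7.056422710418701), 21.801406860351562)
ring top 130 305 340 170 195
ring side 51 328 354 184 198
circle [ 0.5236 -0.0882] 0.03597299687398369
circle [ 0.5371 -0.0641] 0.037389638895372064
```

>>> apply_moves:
  steps:
    - {"translation":[0.02,-0.05,0.02],"rotation":[0,0,0]}
    - {"translation":[0.07,-0.17,0.05],"rotation":[0,0,0]}
    - {"translation":[0.12,-0.3,0.1],"rotation":[0,0,0]}
    - {"translation":[0.17,-0.43,0.1],"rotation":[0,0,0]}
    - {"translation":[0.22,-0.56,0.1],"rotation":[0,0,0]}
    - {"translation":[0.27,-0.69,0.1],"rotation":[0,0,0]}
    - {"translation":[0.31,-0.8,0.1],"rotation":[0,0,0]}
    - {"translation":[0.35,-0.9,0.1],"rotation":[0,0,0]}
    - {"translation":[0.37,-0.96,0.1],"rotation":[0,0,0]}
    - {"translation":[0.37,-0.96,0.1],"rotation":[0,0,0]}
  jaw: 1
  newtons: 10

```text
t: 0.93
eef_pos: [0.3408, 0.3849, 0.2521]
ee_rot: [-3.141, 0.0, -0.378]
force: [-0.8, 0.7, 0.3]
width: 0.0266
gripper_force: 0.0
```

>>> apply_moves:
  steps:
    - {"translation":[0.02,-0.05,0],"rotation":[0,0,0]}
    - {"translation":[0.07,-0.17,0],"rotation":[0,0,0]}
    - {"translation":[0.12,-0.3,0],"rotation":[0,0,0]}
    - {"translation":[0.17,-0.43,0],"rotation":[0,0,0]}
    - {"translation":[0.22,-0.56,0],"rotation":[0,0,0]}
    - {"translation":[0.27,-0.69,0],"rotation":[0,0,0]}
    - {"translation":[0.31,-0.8,0],"rotation":[0,0,0]}
    - {"translation":[0.35,-0.9,0],"rotation":[0,0,0]}
    - {"translation":[0.37,-0.96,0],"rotation":[0,0,0]}
    - {"translation":[0.37,-0.96,0],"rotation":[0,0,0]}

```text
t: 1.77
eef_pos: [0.4332, 0.1457, 0.2515]
ee_rot: [3.141, 0.0, -0.378]
force: [-0.6, -0.4, -0.1]
width: 0.0005
gripper_force: 0.0
```

>>> apply_moves:
  steps:
    - {"translation":[0.02,-0.05,0],"rotation":[0,0,0]}
    - {"translation":[0.07,-0.17,0],"rotation":[0,0,0]}
    - {"translation":[0.12,-0.3,0],"rotation":[0,0,0]}
    - {"translation":[0.17,-0.43,0],"rotation":[0,0,0]}
    - {"translation":[0.22,-0.56,0],"rotation":[0,0,0]}
    - {"translation":[0.27,-0.69,0],"rotation":[0,0,0]}
    - {"translation":[0.31,-0.8,0],"rotation":[0,0,0]}
    - {"translation":[0.35,-0.9,0],"rotation":[0,0,0]}
    - {"translation":[0.37,-0.96,0],"rotation":[0,0,0]}
    - {"translation":[0.37,-0.96,0],"rotation":[0,0,0]}

```text
t: 2.6
eef_pos: [0.5262, -0.094, 0.2508]
ee_rot: [3.141, 0.001, -0.378]
force: [-0.9, -0.2, 0.5]
width: 0.0004
gripper_force: 0.0
```

Run:
```python
from station import *
from h import *
a=grab_frame("side");b=grab_frame("top")
s=cv2.resize(a[80:260,270:430],None,fx=3.3,fy=3.3,interpolation=cv2.INTER_CUBIC);t=cv2.resize(b[130:230,270:390],None,fx=3.3,fy=3.3,interpolation=cv2.INTER_CUBIC)
t=cv2.copyMakeBorder(t,0,s.shape[0]-t.shape[0],0,0,cv2.BORDER_CONSTANT)
im=np.hstack([s,t])[:,:800];cv2.imwrite("pics/l1.png",im)
```

```text
(no output)
```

View pics/l1.png

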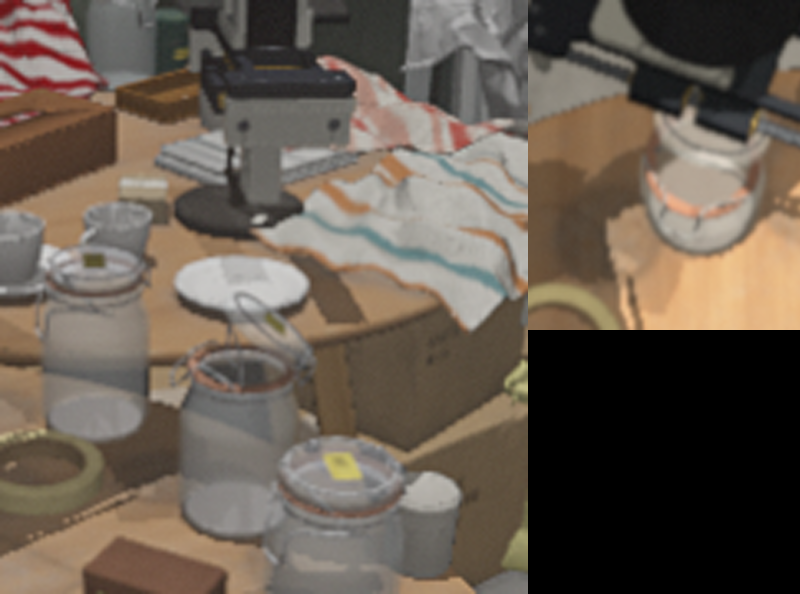

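The picture shows the fingertip at crop (265,228), squarely above the raised lid, whose rim is near (245,297). I'm descending.

>>> apply_moves:
  steps:
    - {"translation":[0,0,-0.03],"rotation":[0,0,0]}
    - {"translation":[0,0,-0.06],"rotation":[0,0,0]}
    - {"translation":[0,0,-0.1],"rotation":[0,0,0]}
    - {"translation":[0,0,-0.14],"rotation":[0,0,0]}
    - {"translation":[0,0,-0.17],"rotation":[0,0,0]}
    - {"translation":[0,0,-0.2],"rotation":[0,0,0]}
    - {"translation":[0,0,-0.22],"rotation":[0,0,0]}
    - {"translation":[0,0,-0.24],"rotation":[0,0,0]}
    - {"translation":[0,0,-0.25],"rotation":[0,0,0]}
    - {"translation":[0,0,-0.25],"rotation":[0,0,0]}

```text
t: 3.53
eef_pos: [0.525, -0.0922, 0.1885]
ee_rot: [3.141, 0.001, -0.376]
force: [0.7, -0.4, -0.2]
width: 0.0003
gripper_force: 0.0
```

>>> apply_moves:
  steps:
    - {"translation":[-0.003,0.001,-0.01],"rotation":[0,0,0]}
    - {"translation":[-0.007,0.003,-0.02],"rotation":[0,0,0]}
    - {"translation":[-0.01,0.004,-0.03],"rotation":[0,0,0]}
    - {"translation":[-0.015,0.006,-0.04],"rotation":[0,0,0]}
    - {"translation":[-0.02,0.008,-0.05],"rotation":[0,0,0]}
    - {"translation":[-0.025,0.01,-0.06],"rotation":[0,0,0]}
    - {"translation":[-0.03,0.012,-0.07],"rotation":[0,0,0]}
    - {"translation":[-0.035,0.015,-0.08],"rotation":[0,0,0]}
    - {"translation":[-0.04,0.017,-0.09],"rotation":[0,0,0]}
    - {"translation":[-0.044,0.019,-0.1],"rotation":[0,0,0]}

```text
t: 4.37
eef_pos: [0.514, -0.0873, 0.1639]
ee_rot: [-3.142, -0.0, -0.376]
force: [-1.2, 0.0, 2.3]
width: 0.0004
gripper_force: 1.5
```

>>> apply_moves:
  steps:
    - {"translation":[-0.006,0.003,-0.01],"rotation":[0,0,0]}
    - {"translation":[-0.012,0.005,-0.02],"rotation":[0,0,0]}
    - {"translation":[-0.018,0.008,-0.03],"rotation":[0,0,0]}
    - {"translation":[-0.024,0.01,-0.04],"rotation":[0,0,0]}
    - {"translation":[-0.03,0.013,-0.05],"rotation":[0,0,0]}
    - {"translation":[-0.036,0.015,-0.06],"rotation":[0,0,0]}
    - {"translation":[-0.04,0.017,-0.07],"rotation":[0,0,0]}
    - {"translation":[-0.044,0.019,-0.08],"rotation":[0,0,0]}
    - {"translation":[-0.048,0.02,-0.09],"rotation":[0,0,0]}
    - {"translation":[-0.05,0.021,-0.1],"rotation":[0,0,0]}

```text
t: 5.2
eef_pos: [0.5017, -0.0821, 0.1388]
ee_rot: [-3.142, -0.0, -0.376]
force: [0.4, -0.1, 1.5]
width: 0.0004
gripper_force: 0.4
```

>>> apply_moves:
  steps:
    - {"translation":[0,0,-0.003],"rotation":[0,0,0]}
    - {"translation":[0,0,-0.006],"rotation":[0,0,0]}
    - {"translation":[0,0,-0.009],"rotation":[0,0,0]}
    - {"translation":[0,0,-0.012],"rotation":[0,0,0]}
    - {"translation":[0,0,-0.014],"rotation":[0,0,0]}
    - {"translation":[0,0,-0.016],"rotation":[0,0,0]}
    - {"translation":[0,0,-0.018],"rotation":[0,0,0]}
    - {"translation":[0,0,-0.02],"rotation":[0,0,0]}
    - {"translation":[0,0,-0.02],"rotation":[0,0,0]}
    - {"translation":[0,0,-0.02],"rotation":[0,0,0]}

```text
t: 6.03
eef_pos: [0.5018, -0.0821, 0.1342]
ee_rot: [-3.142, -0.0, -0.376]
force: [-2.4, 0.6, 3.0]
width: 0.0001
gripper_force: 1.9
```

>>> apply_moves:
  steps:
    - {"translation":[0,0,-0.002],"rotation":[0,0,0]}
    - {"translation":[0,0,-0.004],"rotation":[0,0,0]}
    - {"translation":[0,0,-0.006],"rotation":[0,0,0]}
    - {"translation":[0,0,-0.008],"rotation":[0,0,0]}
    - {"translation":[0,0,-0.01],"rotation":[0,0,0]}
    - {"translation":[0,0,-0.012],"rotation":[0,0,0]}
    - {"translation":[0,0,-0.012],"rotation":[0,0,0]}
    - {"translation":[0,0,-0.012],"rotation":[0,0,0]}
    - {"translation":[0,0,-0.012],"rotation":[0,0,0]}
    - {"translation":[0,0,-0.012],"rotation":[0,0,0]}

```text
t: 6.87
eef_pos: [0.5023, -0.0823, 0.1328]
ee_rot: [-3.141, -0.002, -0.375]
force: [-7.2, 1.0, 17.0]
width: 0.0005
gripper_force: 8.7
```

The lid is firmly seated at 17 N. I'm lifting off, moving in front and tilting 30° away.

>>> apply_moves:
  steps:
    - {"translation":[0,0,0.03],"rotation":[0,0,0]}
    - {"translation":[0,0,0.08],"rotation":[0,0,0]}
    - {"translation":[0,0,0.13],"rotation":[0,0,0]}
    - {"translation":[-0.02,0.01,0.18],"rotation":[-0.04,-0.09,0]}
    - {"translation":[-0.05,0.02,0.2],"rotation":[-0.1,-0.25,0]}
    - {"translation":[-0.08,0.025,0.2],"rotation":[-0.18,-0.43,0]}
    - {"translation":[-0.1,0.033,0.2],"rotation":[-0.26,-0.61,0]}
    - {"translation":[-0.12,0.04,0.2],"rotation":[-0.33,-0.78,0]}
    - {"translation":[-0.12,0.04,0.2],"rotation":[-0.39,-0.92,0]}
    - {"translation":[-0.12,0.04,0.2],"rotation":[-0.39,-0.92,0]}

```text
t: 7.7
eef_pos: [0.4902, -0.0693, 0.2129]
ee_rot: [3.135, -0.499, -0.371]
force: [0.7, -1.1, 0.9]
width: 0.0005
gripper_force: 0.0
```

Run:
```python
from station import *
from h import *
st=get_state();print(st['eef_pos'],st['ee_rot'],st['q'].round(2),st['force'].round(1))
a=grab_frame("side");b=grab_frame("top")
cv2.imwrite('pics/a2.png',a);cv2.imwrite('pics/b2.png',b)
s=cv2.resize(a[150:250,300:380],None,fx=5,fy=5,interpolation=cv2.INTER_CUBIC);t=cv2.resize(b[150:220,290:350],None,fx=5,fy=5,interpolation=cv2.INTER_CUBIC)
t=cv2.copyMakeBorder(t,0,s.shape[0]-t.shape[0],0,0,cv2.BORDER_CONSTANT)
cv2.imwrite("pics/l2.png",np.hstack([s,t]))
```

```text
[ 0.49017384 -0.06931385  0.2128839 ] [ 3.13481547 -0.49856947 -0.37121241] [ 0.45 -0.21 -1.01  0.75 -0.54  0.14] [ 0.7 -1.1  0.9]
```

View pics/l2.png

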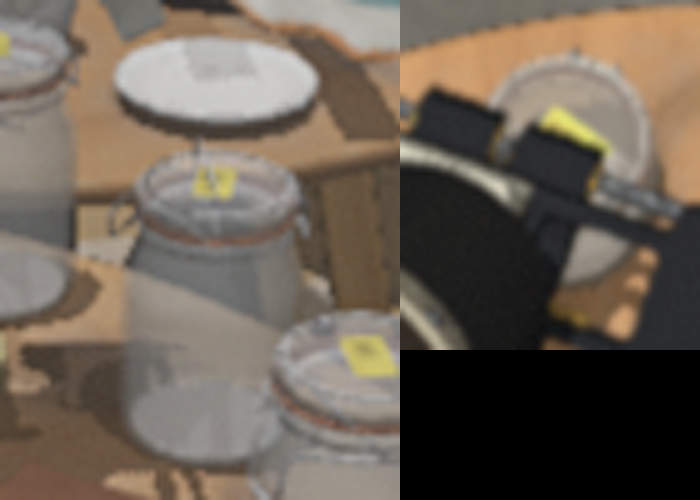

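The lid is shut and the clip loop is still up, at crop (122,215) in the side view. Joint 3 is at its limit at 30° of tilt, so I'm easing back to 15°.

>>> apply_moves:
  steps:
    - {"translation":[0,0,0.03],"rotation":[0.04,0.1,0]}
    - {"translation":[0,0,0.03],"rotation":[0.1,0.23,0]}
    - {"translation":[0,0,0.02],"rotation":[0.15,0.35,0]}
    - {"translation":[0,0,0],"rotation":[0.195,0.46,0]}
    - {"translation":[0,0,0],"rotation":[0.195,0.46,0]}
    - {"translation":[0,0,0],"rotation":[0.195,0.46,0]}
    - {"translation":[0,0,0],"rotation":[0.195,0.46,0]}
    - {"translation":[0,0,0],"rotation":[0.195,0.46,0]}
    - {"translation":[0,0,0],"rotation":[0.195,0.46,0]}
    - {"translation":[0,0,0],"rotation":[0.195,0.46,0]}

```text
t: 8.63
eef_pos: [0.4846, -0.0731, 0.2057]
ee_rot: [3.133, -0.224, -0.375]
force: [-0.9, 0.8, 0.4]
width: 0.0003
gripper_force: 0.0
```

Run:
```python
from station import *
from h import *
np.set_printoptions(precision=4,suppress=True)
st=get_state();print(st['eef_pos'],st['ee_rot'],st['q'].round(2))
print('tag',plane('side',(343,186.6),.136),'clip at z .123/.118',plane('side',(324.4,193),.123),plane('side',(324.4,193),.118))
```

```text
[ 0.4846 -0.0731  0.2057] [ 3.1333 -0.2236 -0.3747] [ 0.38 -0.07 -0.66  0.21 -0.83  0.68]
tag [ 0.5174 -0.0938  0.136 ] clip at z .123/.118 [ 0.4749 -0.0813  0.123 ] [ 0.4798 -0.0725  0.118 ]
```

>>> apply_moves:
  steps:
    - {"translation":[0,0,0],"rotation":[0,0,0]}
    - {"translation":[0,0,0],"rotation":[0,0,0]}
    - {"translation":[-0.004,0.002,0],"rotation":[0,0,0]}
    - {"translation":[-0.008,0.004,0],"rotation":[0,0,0]}
    - {"translation":[-0.008,0.004,-0.03],"rotation":[0,0,0]}
    - {"translation":[-0.008,0.004,-0.06],"rotation":[0,0,0]}
    - {"translation":[-0.008,0.004,-0.1],"rotation":[0,0,0]}
    - {"translation":[-0.008,0.004,-0.13],"rotation":[0,0,0]}
    - {"translation":[-0.008,0.004,-0.16],"rotation":[0,0,0]}
    - {"translation":[-0.008,0.004,-0.16],"rotation":[0,0,0]}

```text
t: 9.47
eef_pos: [0.4821, -0.0724, 0.1637]
ee_rot: [3.131, -0.221, -0.375]
force: [-0.7, -0.5, -0.1]
width: 0.0006
gripper_force: 0.0
```

>>> apply_moves:
  steps:
    - {"translation":[-0.01,0.004,0],"rotation":[0,0,0]}
    - {"translation":[-0.03,0.01,0],"rotation":[0,0,0]}
    - {"translation":[-0.048,0.018,0],"rotation":[0,0,0]}
    - {"translation":[-0.048,0.018,-0.02],"rotation":[0,0,0]}
    - {"translation":[-0.048,0.018,-0.04],"rotation":[0,0,0]}
    - {"translation":[-0.048,0.018,-0.06],"rotation":[0,0,0]}
    - {"translation":[-0.048,0.018,-0.08],"rotation":[0,0,0]}
    - {"translation":[-0.048,0.018,-0.1],"rotation":[0,0,0]}
    - {"translation":[-0.048,0.018,-0.12],"rotation":[0,0,0]}
    - {"translation":[-0.048,0.018,-0.12],"rotation":[0,0,0]}

```text
t: 10.3
eef_pos: [0.4706, -0.0678, 0.1344]
ee_rot: [3.132, -0.222, -0.375]
force: [0.5, -0.6, 0.1]
width: 0.0008
gripper_force: 0.0
```

Run:
```python
from station import *
from h import *
st=get_state();print(st['eef_pos'],st['ee_rot'],st['q'].round(2),st['force'].round(1))
a=grab_frame("side")
cv2.imwrite("pics/l3.png",cv2.resize(a[140:250,290:390],None,fx=5,fy=5,interpolation=cv2.INTER_CUBIC))
```

```text
[ 0.47057171 -0.06784309  0.13442295] [ 3.13194562 -0.22150889 -0.3752361 ] [ 0.4  -0.02 -0.82  0.27 -0.63  0.58] [ 0.5 -0.6  0.1]
```

View pics/l3.png

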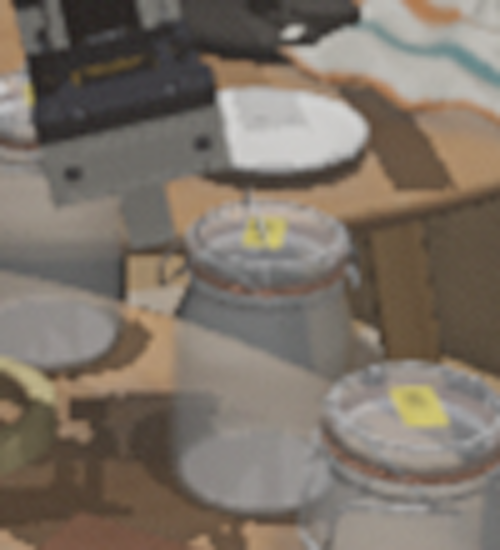

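The picture shows the tip spanning crop x 130–175 at y≈245, with the loop at x 163–185 and y 255–285. I'm shifting 5 mm inward and pressing down slowly.

>>> apply_moves:
  steps:
    - {"translation":[0.008,-0.004,0],"rotation":[0,0,0]}
    - {"translation":[0.018,-0.008,-0.005],"rotation":[0,0,0]}
    - {"translation":[0.018,-0.008,-0.013],"rotation":[0,0,0]}
    - {"translation":[0.018,-0.008,-0.02],"rotation":[0,0,0]}
    - {"translation":[0.018,-0.008,-0.027],"rotation":[0,0,0]}
    - {"translation":[0.018,-0.008,-0.034],"rotation":[0,0,0]}
    - {"translation":[0.018,-0.008,-0.041],"rotation":[0,0,0]}
    - {"translation":[0.018,-0.008,-0.048],"rotation":[0,0,0]}
    - {"translation":[0.018,-0.008,-0.055],"rotation":[0,0,0]}
    - {"translation":[0.018,-0.008,-0.06],"rotation":[0,0,0]}

```text
t: 11.18
eef_pos: [0.4756, -0.0695, 0.1205]
ee_rot: [3.133, -0.223, -0.375]
force: [-0.6, -0.4, 0.7]
width: 0.0006
gripper_force: 0.1
```

>>> apply_moves:
  steps:
    - {"translation":[0,0,-0.006],"rotation":[0,0,0]}
    - {"translation":[0,0,-0.012],"rotation":[0,0,0]}
    - {"translation":[0,0,-0.018],"rotation":[0,0,0]}
    - {"translation":[0,0,-0.024],"rotation":[0,0,0]}
    - {"translation":[0,0,-0.03],"rotation":[0,0,0]}
    - {"translation":[0,0,-0.036],"rotation":[0,0,0]}
    - {"translation":[0,0,-0.042],"rotation":[0,0,0]}
    - {"translation":[0,0,-0.048],"rotation":[0,0,0]}
    - {"translation":[0,0,-0.054],"rotation":[0,0,0]}
    - {"translation":[0,0,-0.06],"rotation":[0,0,0]}

```text
t: 12.02
eef_pos: [0.4758, -0.0695, 0.1056]
ee_rot: [3.133, -0.223, -0.375]
force: [-1.3, 1.2, 0.1]
width: 0.0003
gripper_force: 0.5
```

Run:
```python
from station import *
from h import *
a=grab_frame("side")
cv2.imwrite("pics/l4.png",cv2.resize(a[140:250,290:390],None,fx=5,fy=5,interpolation=cv2.INTER_CUBIC))
```

```text
(no output)
```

View pics/l4.png

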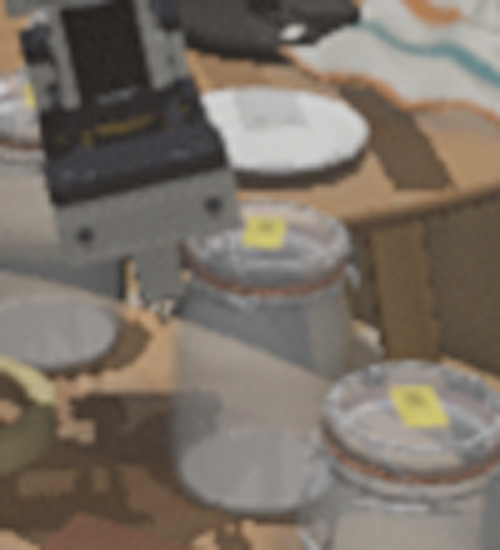

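The tip is riding the loop down, with the loop under it at about (160,305). I'm continuing.

>>> apply_moves:
  steps:
    - {"translation":[0,0,-0.006],"rotation":[0,0,0]}
    - {"translation":[0,0,-0.012],"rotation":[0,0,0]}
    - {"translation":[0,0,-0.018],"rotation":[0,0,0]}
    - {"translation":[0,0,-0.024],"rotation":[0,0,0]}
    - {"translation":[0,0,-0.03],"rotation":[0,0,0]}
    - {"translation":[0.002,-0.001,-0.036],"rotation":[0,0,0]}
    - {"translation":[0.004,-0.002,-0.042],"rotation":[0,0,0]}
    - {"translation":[0.006,-0.003,-0.048],"rotation":[0,0,0]}
    - {"translation":[0.008,-0.004,-0.054],"rotation":[0,0,0]}
    - {"translation":[0.008,-0.004,-0.06],"rotation":[0,0,0]}

```text
t: 12.9
eef_pos: [0.4777, -0.0705, 0.0912]
ee_rot: [3.133, -0.224, -0.375]
force: [-11.5, 6.0, 16.4]
width: 0.0005
gripper_force: 8.7
```

>>> apply_moves:
  steps:
    - {"translation":[0,0,-0.003],"rotation":[0,0,0]}
    - {"translation":[0,0,-0.006],"rotation":[0,0,0]}
    - {"translation":[0,0,-0.009],"rotation":[0,0,0]}
    - {"translation":[0,0,-0.012],"rotation":[0,0,0]}
    - {"translation":[0,0,-0.014],"rotation":[0,0,0]}
    - {"translation":[0,0,-0.016],"rotation":[0,0,0]}
    - {"translation":[0,0,-0.018],"rotation":[0,0,0]}
    - {"translation":[0,0,-0.02],"rotation":[0,0,0]}
    - {"translation":[0,0,-0.02],"rotation":[0,0,0]}
    - {"translation":[0,0,-0.02],"rotation":[0,0,0]}

```text
t: 13.73
eef_pos: [0.4779, -0.0705, 0.0892]
ee_rot: [3.134, -0.227, -0.375]
force: [-40.2, 16.1, 64.0]
width: 0.0006
gripper_force: 33.1
```

Force is high, consistent with the clip's stop. I'm backing off upward and outward.

>>> apply_moves:
  steps:
    - {"translation":[0,0,0.015],"rotation":[0,0,0]}
    - {"translation":[-0.005,0.002,0.03],"rotation":[0,0,0]}
    - {"translation":[-0.03,0.012,0.05],"rotation":[0,0,0]}
    - {"translation":[-0.07,0.03,0.09],"rotation":[0,0,0]}
    - {"translation":[-0.1,0.04,0.16],"rotation":[0,0,0]}
    - {"translation":[-0.12,0.05,0.24],"rotation":[0,0,0]}
    - {"translation":[-0.12,0.05,0.34],"rotation":[0.04,0.1,0]}
    - {"translation":[-0.12,0.05,0.44],"rotation":[0.1,0.23,0]}
    - {"translation":[-0.12,0.05,0.5],"rotation":[0.16,0.38,0]}
    - {"translation":[-0.12,0.05,0.5],"rotation":[0.16,0.38,0]}

```text
t: 14.57
eef_pos: [0.452, -0.0571, 0.2148]
ee_rot: [-3.141, -0.008, -0.375]
force: [3.0, 0.6, 1.4]
width: 0.0004
gripper_force: 0.0
```

Run:
```python
from station import *
from h import *
st=get_state();print(st['eef_pos'],st['force'].round(1))
a=grab_frame("side");b=grab_frame("top")
s=cv2.resize(a[150:250,300:380],None,fx=5,fy=5,interpolation=cv2.INTER_CUBIC);t=cv2.resize(b[150:220,290:350],None,fx=5,fy=5,interpolation=cv2.INTER_CUBIC)
t=cv2.copyMakeBorder(t,0,s.shape[0]-t.shape[0],0,0,cv2.BORDER_CONSTANT)
cv2.imwrite("pics/l5.png",np.hstack([s,t]))
```

```text
[ 0.45196037 -0.05709854  0.21482973] [3.  0.6 1.4]
```

View pics/l5.png

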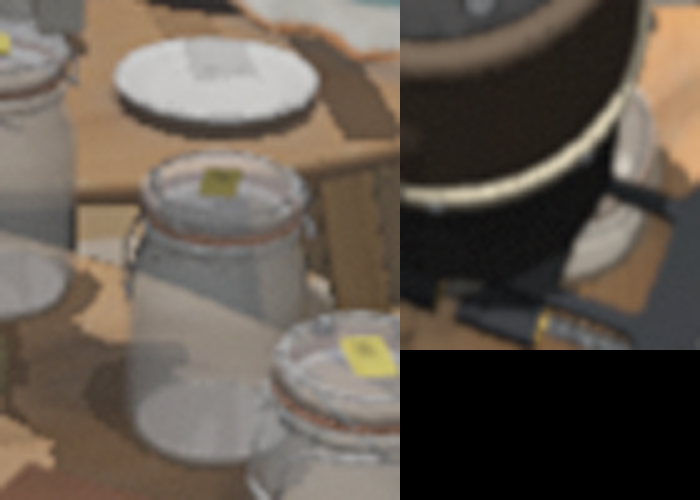

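```bash
python3 - <<'E'
from h import *
np.set_printoptions(precision=1,suppress=True)
for c in [(.520,-.092),(.525,-.094)]:
  for th in (0,.12,.3,.5,.72):
    f=lambda x,z:(c[0]+.921*x,c[1]-.389*x,z)
    P=[]
    for z in(72,81,90):
        v=np.array([-55,z-104])  # rotate outward/up
        x=3+v[0]*np.cos(th)-v[1]*np.sin(th)*-1; zz=104+v[1]*np.cos(th)-v[0]*np.sin(th)
        P.append(f(x/1000,zz/1000))
    print(c,th,((proj('side',P)-[300,150])*5).ravel())
E
python3 - <<'E'
import sys; sys.path.insert(0,'.')
from station import *
import cv2
a=grab_frame("side")
cv2.imwrite("pics/l6.png",cv2.resize(a[185:225,310:370],None,fx=12,fy=12,interpolation=cv2.INTER_CUBIC))
E
```

```text
(0.52, -0.092) 0 [105.1 303.2 105.5 286.7 105.8 270.1]
(0.52, -0.092) 0.12 [ 98.2 291.  100.8 274.4 103.4 257.7]
(0.52, -0.092) 0.3 [ 91.2 271.1  97.  254.9 102.9 238.7]
(0.52, -0.092) 0.5 [ 88.2 247.7  97.5 232.6 106.9 217.4]
(0.52, -0.092) 0.72 [ 91.1 221.4 103.9 208.2 116.7 195. ]
(0.525, -0.094) 0 [116.3 302.8 116.6 286.3 117.  269.7]
(0.525, -0.094) 0.12 [109.4 290.5 112.  274.  114.6 257.3]
(0.525, -0.094) 0.3 [102.4 270.7 108.3 254.5 114.2 238.3]
(0.525, -0.094) 0.5 [ 99.5 247.3 108.9 232.2 118.3 217. ]
(0.525, -0.094) 0.72 [102.4 221.  115.2 207.8 128.1 194.6]
```

View pics/l6.png

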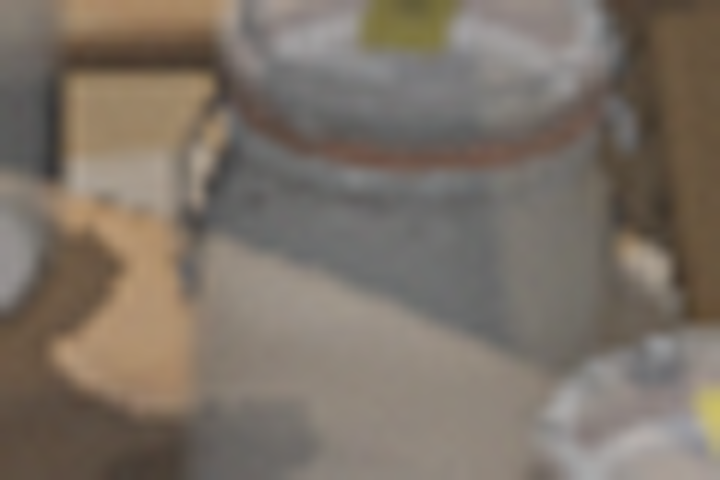

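The loop spans y 215–295 in this crop. That matches the projection for the clip lying down (about 0.05 rad), after the press ran against its stop. The jar moved only about 2 mm and the lid is shut. I'm handing it in.

```bash
python3 -c "
from station import *
print(job_done())"
```

```text
the job is handed in; nothing more can be done
None
```

I pressed the open jar's lid shut, pressed its clip down against the glass and drew the arm back clear. I then handed the job in; no verdict came back. In the last picture the lid was shut, the clip sat about 0.05 rad from fully down, and the jar had moved about 2 mm. The clip press peaked at about 64 N vertical (about 77 N in all), under the 90 N limit.

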